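# Bleed the vacuum filter box with its bayonet cap

## Robot

A 6-joint arm with a two-finger parallel gripper is mounted at the origin on the work surface. World frame = base frame: x ahead of the robot, y to its left, z up, the work surface at z = 0. Lengths are in m, angles in degrees, forces in N, time in s.
With the tool pointing down it reaches from about 0.3 to 0.75 m from the base axis. Payload 8.5 kg.
Tool frame: the origin (TCP) lies at the very end of the fingers, on their centre line; the grasp point (between the pads) lies 19 mm behind it; z points along the fingers, y is the direction in which the jaws open and shut (so a half turn about z gives the same grasp; the last joint's range is limited). The gripper opens to 85 mm and grips with 20 to 120 N. Pads are 22 mm wide; open, the fingers measure 114 mm over their backs; the gripper's body (76 mm by 85 mm) begins 54 mm behind the grasp point. The pads swing forward as they close: fully open they stand 13 mm farther back than shut.
Start: joints at [-12.336, 21.807, 74.336, -0, 83.858, -12.336], TCP at [0.55, 0, 0.231] pointing down, gripper open.
Joint ranges: [-178.18, 178.18], [-50.72, 133.34], [12.68, 142.11], [-81.47, 261.47], [9.98, 163.14], [-165.26, 165.26]. Speed limits (degrees/s): [136.94, 136.94, 180, 180, 180, 180].

## Interface

Orientations are given as a 3x3 rotation matrix whose columns are the frame's x, y, z axes.
In Python, from rig import env, vision, close_job, spotter gives the robot as it stands. The module is installed in compiled form; this text tells all that it offers.
- The arm moves only by the tool jog_arm, never from a script. Its argument "plan" is a list that holds one entry, the list of rows, each a list of 6 numbers: the shift along the tool's x, y, z in units of 40 mm (1.0 is 40 mm), then the turn, a rotation vector about the tool's x, y, z in units of 0.15 rad (1.0 is 0.15 rad). A call has 1 to 10 rows; each row shifts and turns the commanded pose from where the row before left it, along the tool's axes as they then stand; what a row does not reach is not made up. A row lasts 1/10 s, in which the tool goes at most 50 mm and 8.59 degrees, less where a joint would pass 70% of its speed; a pose out of reach is approached as far as the arm can. A call with a number of a shift or a turn outside -1 to 1 is refused whole. A call with a gripper value outside its range is refused whole. "grip" is the opening, from -1 (shut) to 1 (fully open), set as the call begins (left out, the last holds). The fingers move at their own pace and stop on an object; "squeeze" is the grip in N (left out, the last holds). Time passes only in rows, so rows that do not move let the fingers close. It gives the time, the measured TCP pose, the force and the opening at its end, in the units of the state.
- env.observe(): the state, without advancing time (a new reading comes with each control period).
- vision.get_image(name): name is "scene" or "side" or "wrist"; returns (picture, depth): 420x560x3 uint8, red, green, blue; 420x560 float32, m along the optical axis (not along the pixel's ray), 0 where there is no reading.
- vision.camera_info(name): a dict with "fx", "fy", "cx", "cy" (pixels), "rvec" (rotation vector, rad) and "tvec" (3), from world to camera coordinates, as OpenCV has them. Camera axes: x right, y down, z forward; pixel columns grow to the right and rows downward; lengths in m; the calibration is good to about 2 mm. A picture is of the moment at which its call begins: read the wrist's pose just before it. camera_info takes no time and is no camera call; for the wrist camera it gives the pose at the moment of the call.
- close_job(): hands the job in, once; it reports no verdict.
Trained networks look in the newest picture that a camera, given by its name, has taken for a name from the list of things; names that differ only in an ending like _2 or _b are one class to them, and where a whole thing is asked for, a point or a joint stands for the part that bears it (a point fixed in the world has none). Each returns a list of dicts, best first, with "score" (0 to 1); they miss things now and then, are a little off and sometimes report something else, mostly with a low value. They report only what shows in the picture. A call takes as long as a camera call. They do not tell look-alikes from the thing itself.
- spotter.trace(camera, query): "pixels" (420x560 bool, what is visible of it) and "rect" ([left, top, right, bottom] in pixels, round what is visible of it).
The state is a dict: "time_s": time; "q": joint angles; "qvel": joint speeds; "joint_efforts": joint torques, N m; "position": TCP position; "tool_rot": TCP orientation; "ft_force": force on the tool from outside, world axes, zero at the start; "wrist_torque": the same for the moment, N m; "grip_width": finger opening in m.
Only numpy, scipy, OpenCV 4.12 (cv2) and the standard library are available. Lean on these libraries where they do the work, as an engineer would, in place of code of your own. Each camera call takes 0.05 s, during which the arm holds its last target.

## Task

Close up the vacuum filter box for a bleed: first turn the red turnbutton squarely across the edge of the hatch, to its stop. Then drop the orange bayonet cap into the black port, lugs through the slots at the white marks and fully down, and twist it clockwise to the green half-way marks, not on to the lock at the red marks; it is sprung, so finish still holding the cap there, with its bar pointing at the middle of the green marks. Leave the other things where they are.

Things in the scene. Friction and masses are not known exactly. Their poses are not given: they have to be found in the camera images.
- filter_box: grey fixed box, white top, 240 (x) x 300 (y) x 100 tall; origin: centre of its underside. On top a plywood hatch (in place, fixed), 120 x 110 x 8 thick, centred at (35, 85) in the box frame; the turnbutton beside it at (-45, 85); the port stands on the -y half. A hose stub leaves the +x side.
- turnbutton (a joint): angle of the turnbutton (rad): 0 = bar along the box's x axis, across the hatch edge, at its stop (secured); positive = anticlockwise seen from above (bar yaw = box yaw + this), up to 1.57 (parallel to the edge). Starts at 1.0 to 1.4. Light friction (0.04 N m), stays where left.
- turnbutton_top (a point): top centre of the red turnbutton, on its upright pivot axis; it is a bar 70 long, 14 wide, 18 tall, pivoted at its middle, its underside 9 above the box top (127 above the table at its top face)
- port: black round port fixed on the box, 92 outside diameter, 20 tall; origin: centre of its underside, 100 above the table. Mouth 47 diameter, with two slots 20 wide, reaching 33 from the centre, at +x and -x of the port frame. A flange 4 thick, below it a channel 66 diameter.
- port_mouth (a point): centre of the port's mouth at rim height (20 above the port's origin). Marks on the rim, in pairs facing each other (the cap fits either way round): white at the slots; green, 20 degrees wide, 45 degrees clockwise of them seen from above; red (lock) 90 degrees clockwise
- bleed_rotor (a joint): angle (rad) of the sprung rotor in the port, pushed by the cap's lugs: 0 = at the slots (rest), grows as the cap turns clockwise seen from above, 1.57 = lock. Lags the cap by about 0.1 (play). Spring 0.05 N m at 0, about 0.14 half-way: a cap let go springs back. A lock plunger resists past about 1.1.
- cap: loose orange bayonet cap, about 0.15 kg; origin: centre of the underside of its black spigot, z up. Spigot 42 diameter, 16 tall; two lugs 12 wide, 2 to 9 above the origin, reach 30 out along +x and -x; disc 70 diameter, 16 to 22 above the origin; grip bar along x, 60 long, 16 wide, 22 to 48 above the origin. Starts upright on the table.
- cap_rim (a point): centre of the underside of the cap's disc, 16 above the cap's origin; when fully seated the disc rests on the port's rim and this point meets port_mouth
- glue_jar: bystander, leave alone: white-labelled jar with yellow lid, 52 diameter, 68 tall
- hose_ring: bystander, leave alone: grey hose ring, 62 outside, 46 inside, 30 tall (not the cap)
- wrench: bystander, leave alone: steel open-ended wrench lying at the right
- mallet: bystander, leave alone: mallet, white head and wooden handle, lying at the left
- collet_nut: bystander, leave alone: steel collet nut, 32 diameter, 20 tall, on top of the filter box
Mind the look-alikes: they are no part of the job. Of the things like the cap, leave any that is pink; of the rest the smaller one is meant.

How it is judged (in metres and radians):
On the way, in this order (a step that is already met when the one before it is completed fails the run):
1. the turnbutton is turned across the hatch edge (within 0.15 rad of its stop) (value of joint turnbutton below 0.15 rad), for 0.2 s.
2. the cap is down in the port with its lugs in the slots, not yet turned (horizontal distance between cap_rim and port_mouth below 0.006 m and z of cap_rim in the frame of port below 0.0235 m and angle between cap's own z axis and vertical below 0.1 rad and angle between the x axis of cap and the x axis of port, either way round below 0.35 rad), for 0.1 s.
At the end, for the whole second after the job is handed in: Turnbutton within 0.15 rad of its stop; cap upright (0.1 rad), its disc within 3.5 mm of the rim, centred within 6 mm, bar 45 degrees clockwise from the slots within 10 degrees (0.61 to 0.96 rad), rotor over 0.45 rad, still, and held by the fingers (over 1 N) (value of joint turnbutton below 0.15 rad and horizontal distance between cap_rim and port_mouth below 0.006 m and z of cap_rim in the frame of port below 0.0235 m and angle between cap's own z axis and vertical below 0.1 rad and angle between the x axis of cap and the x axis of port, either way round between 0.61 and 0.96 rad and value of joint bleed_rotor above 0.45 rad and angular speed of cap below 0.15 rad/s and contact force between the fingers and cap above 1 N); the arm keeps its last pose, push and grip.
It fails at once if the cap is turned on to the lock (rotor beyond 1.2 rad) (value of joint bleed_rotor above 1.2 rad).
It fails at once if a bystander is moved more than 3 cm (distance of any of glue_jar, hose_ring, wrench, mallet, collet_nut from where it was at the start of the episode above 0.03 m).
It also fails if it takes over 64 s, if anything falls off the work surface, if the arm or the gripper's body presses on something with over 40 N, if the wrist force passes 120 N, or if a joint passes its speed limit or range.

## Working session

There is one attempt and no reset: what is moved stays moved. The work goes in short steps, Python scripts to look and compute and a tool call to move; the robot and the scene stay as the last step left them, time stands still between calls to the robot, and variables do not carry over. Pictures are saved under pics/ and viewed, and the job is handed in when it is done.

Besides the shell and the picture viewer there is one more tool, called after ">>>" as name(argument=value, ...), one argument or row to a line, values as JSON. jog_arm: Moves the arm, as the interface text tells. Its arguments: {"type":"object","properties":{"plan":{"type":"array"},"grip":{"type":"number"},"squeeze":{"type":"number"}},"required":["plan"]}

```bash
mkdir -p pics; ls; cat > h.py <<'E'
import numpy as np, cv2
from rig import env, vision, close_job, spotter
def cam(n):
    c=vision.camera_info(n); R=cv2.Rodrigues(np.array(c['rvec'],float))[0]; t=np.array(c['tvec'],float).reshape(3)
    return c,R,t
def grab(n,fn=None):
    c=cam(n); im,d=vision.get_image(n)
    if fn: cv2.imwrite('pics/'+fn,im[:,:,::-1])
    return im,d,c
def ray(c,u,v):
    k,R,t=c; r=R.T@np.array([(u-k['cx'])/k['fx'],(v-k['cy'])/k['fy'],1.]); return -R.T@t, r
def atz(c,u,v,z):
    o,r=ray(c,u,v); return o+r*(z-o[2])/r[2]
def cloud(c,d):
    k,R,t=c; v,u=np.mgrid[:d.shape[0],:d.shape[1]]
    p=np.stack([(u-k['cx'])/k['fx']*d,(v-k['cy'])/k['fy']*d,d],-1)
    return (p-t)@R
def proj(c,p):
    k,R,t=c; q=R@np.asarray(p,float)+t; return q[0]/q[2]*k['fx']+k['cx'],q[1]/q[2]*k['fy']+k['cy']
E
python3 - <<'E'
from h import *
for n in ['scene','side','wrist']:
    im,d,c=grab(n,n+'0.png'); print(n,-c[1].T@c[2],c[1][2],c[0]['fx'], (d>0).mean())
    np.savez('pics/'+n+'0.npz',im=im,d=d,R=c[1],t=c[2],k=[c[0][x] for x in('fx','fy','cx','cy')])
s=env.observe();print(s['time_s'],s['position'],s['grip_width'],s['ft_force'])
print(s['tool_rot'])
E
```

```text
pics
scene [ 1.18664163 -0.13581802  1.02007442] [-0.56250646  0.10344357 -0.82029623] 382.58857949269117 0.9961989795918368
side [0.13325647 0.61863901 0.99237154] [ 0.3395076  -0.55535825 -0.75915203] 405.9068695090495 0.9960246598639456
wrist [0.54896823 0.0686765  0.37305418] [-0.00178946 -0.26725849 -0.96362321] 309.7090072173899 0.9960969387755102
0.15 [5.49795366e-01 3.55667609e-05 2.30882255e-01] 0.0854322774212218 [ 0.44909784 -0.61149058 -0.42014802]
[[-5.06397300e-05  9.99999474e-01 -1.02411467e-03]
 [ 9.99999978e-01  5.08467943e-05  2.02163540e-04]
 [ 2.02215507e-04 -1.02410441e-03 -9.99999455e-01]]
```

View pics/scene0.png

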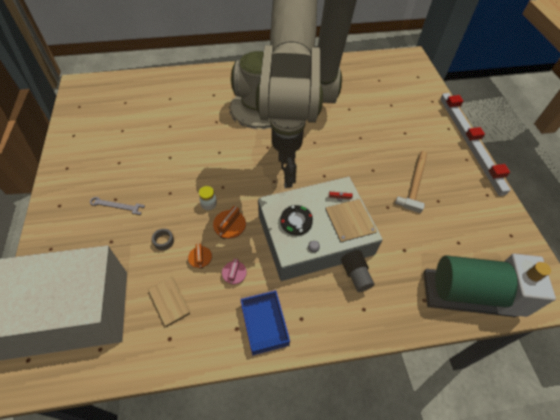

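View pics/side0.png

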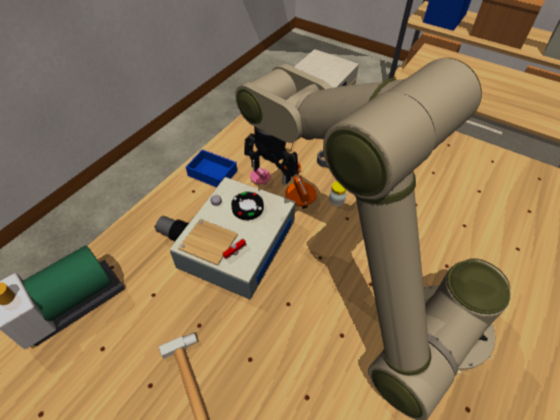

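View pics/wrist0.png

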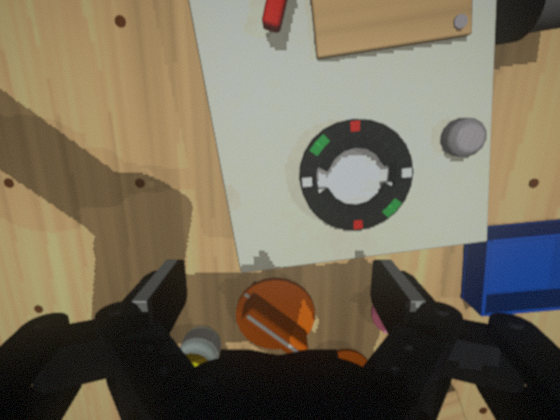

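```bash
python3 - <<'E'
from h import *
def load(n):
    z=np.load(f'pics/{n}0.npz'); k=dict(zip(('fx','fy','cx','cy'),z['k'])); return z['im'],z['d'],(k,z['R'],z['t'])
for n in ['scene','side','wrist']:
    im,d,c=load(n); P=cloud(c,d); 
    hsv=cv2.cvtColor(im,cv2.COLOR_RGB2HSV).astype(int); H,S,V=hsv[...,0],hsv[...,1],hsv[...,2]
    for name,m in [('orange',(H>=5)&(H<=14)&(S>200)&(V>90)),('pink',(H>150)&(H<175)&(S>60)&(V>100)),('red',((H<4)|(H>176))&(S>180)&(V>80)),('green',(H>55)&(H<85)&(S>120)&(V>60))]:
        nn,l,st,ce=cv2.connectedComponentsWithStats(m.astype(np.uint8))
        for i in range(1,nn):
            if st[i,4]<15: continue
            q=P[l==i]; w=q[:,2]
            if abs(q[:,0]).max()>1 or abs(q[:,1]).max()>.6: continue
            print(n,name,st[i],ce[i].round(0),'med',np.median(q,0).round(3),'zmax',np.percentile(w,97).round(3),'ext',(np.percentile(q,98,0)-np.percentile(q,2,0)).round(3))
    # box top
    m=(P[...,2]>.09)&(P[...,2]<.106)&(S<60)&(V>120)
    print(n,'boxtop z',np.median(P[m][:,2]) if m.any() else None)
im,d,c=load('scene')
cv2.imwrite('pics/crop1.png',cv2.resize(im[180:300,160:280,::-1],None,fx=5,fy=5,interpolation=2))
E
```

```text
scene orange [214 211  15  22 103] [219. 220.] med [ 0.53  -0.195  0.033] zmax 0.069 ext [0.071 0.04  0.04 ]
scene orange [222 215  23  23 249] [235. 228.] med [ 0.567 -0.147  0.032] zmax 0.037 ext [0.065 0.061 0.009]
scene orange [189 249   9  17 101] [193. 258.] med [ 0.646 -0.278  0.022] zmax 0.046 ext [0.051 0.024 0.028]
scene red [331 193   8   3  17] [334. 194.] med [0.551 0.152 0.127] zmax 0.13 ext [0.01  0.02  0.005]
scene red [344 194   7   3  15] [347. 195.] med [0.56  0.189 0.127] zmax 0.13 ext [0.01  0.018 0.005]
scene green [287 227   6   4  16] [289. 228.] med [0.646 0.001 0.12 ] zmax 0.123 ext [0.011 0.012 0.006]
scene boxtop z 0.10030793635586843
side green [248 212   6   4  18] [251. 214.] med [0.582 0.054 0.119] zmax 0.122 ext [0.013 0.015 0.005]
side boxtop z 0.09914701884395406
wrist orange [258 288  56  47 953] [294. 309.] med [ 0.572 -0.152  0.031] zmax 0.037 ext [0.06  0.052 0.008]
wrist orange [237 308  54  45 630] [257. 334.] med [ 0.52  -0.184  0.032] zmax 0.07 ext [0.059 0.067 0.04 ]
wrist orange [246 309  61  42 431] [280. 331.] med [ 0.55  -0.159  0.069] zmax 0.07 ext [0.06  0.051 0.005]
wrist orange [338 351  29  15 244] [352. 357.] med [ 0.649 -0.233  0.022] zmax 0.024 ext [0.096 0.255 0.287]
wrist pink [372 309  15  23 102] [378. 321.] med [ 0.677 -0.178  0.022] zmax 0.023 ext [0.019 0.032 0.002]
wrist red [264   0  20  24 331] [273.  10.] med [0.545 0.147 0.126] zmax 0.128 ext [0.012 0.014 0.003]
wrist red [354 221   8   8  46] [357. 225.] med [ 0.616 -0.014  0.12 ] zmax 0.122 ext [0.006 0.007 0.003]
wrist green [310 135  19  20 188] [319. 145.] med [0.581 0.054 0.12 ] zmax 0.122 ext [0.013 0.013 0.003]
wrist green [383 199  18  18 157] [391. 207.] med [0.644 0.002 0.12 ] zmax 0.121 ext [0.012 0.013 0.003]
wrist boxtop z 0.09957540103017427
```

View pics/crop1.png

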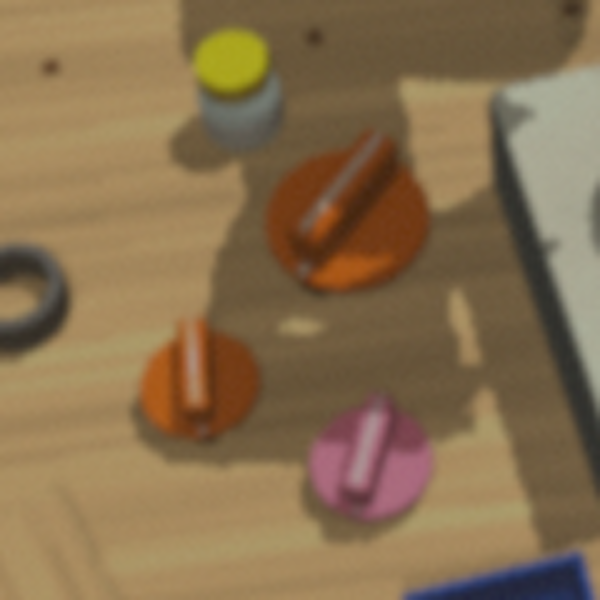

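```bash
python3 - <<'E'
from h import *
def load(n):
    z=np.load(f'pics/{n}0.npz'); k=dict(zip(('fx','fy','cx','cy'),z['k'])); return z['im'],z['d'],(k,z['R'],z['t'])
im,d,c=load('wrist')
a=atz(c,406,173,.12);b=atz(c,307,182,.12);print(a,b,(a+b)/2,np.degrees(np.arctan2(*(a-b)[1::-1])))
e1=atz(c,205,80,.1);e2=atz(c,240,268,.1);e3=atz(c,485,242,.1)
print(e2,e3,np.degrees(np.arctan2(*(e3-e2)[1::-1])),np.degrees(np.arctan2(*(e1-e2)[1::-1])))
im,d,c=load('scene'); P=cloud(c,d)
m=(P[...,2]>.085)&(P[...,2]<.135)&(P[...,0]>.45)&(P[...,0]<.82)&(P[...,1]>-.1)&(P[...,1]<.32)
q=P[m][:,:2].astype(np.float32); r=cv2.minAreaRect(q); print(r)
cv2.imwrite('pics/crop2.png',cv2.resize(im[170:290,250:390,::-1],None,fx=5,fy=5,interpolation=2))
im,d,c=load('side')
cv2.imwrite('pics/crop3.png',cv2.resize(im[180:300,160:310,::-1],None,fx=5,fy=5,interpolation=2))
E
```

```text
[0.65318853 0.03074105 0.12      ] [0.57225132 0.0233195  0.12      ] [0.61271992 0.02703028 0.12      ] 5.239094539221642
[ 0.51150103 -0.06412835  0.1       ] [ 0.74275357 -0.03739479  0.1       ] 6.59431117468733 97.77062009246558
((0.6285306811332703, 0.0941714346408844), (0.27886539697647095, 0.29935985803604126), 8.038775444030762)
```

View pics/crop2.png

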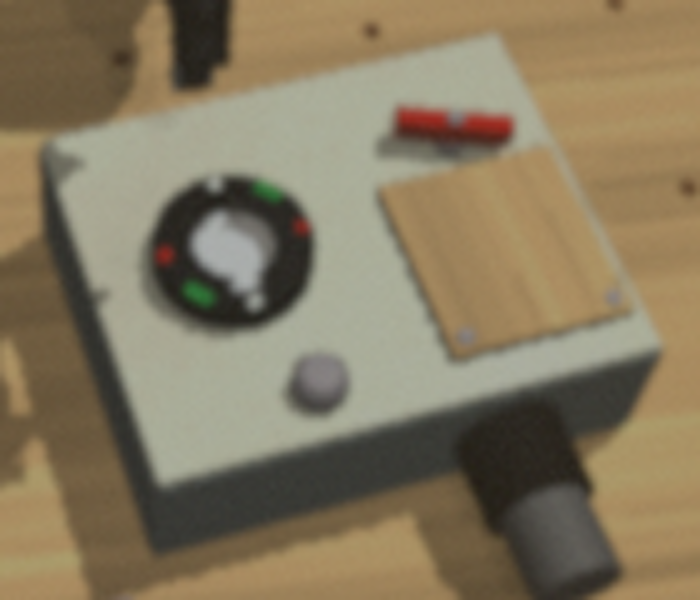

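View pics/crop3.png

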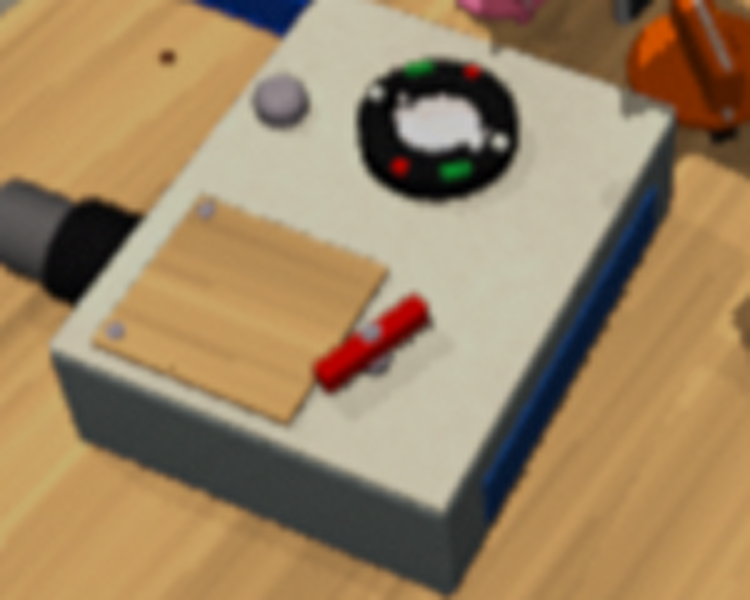

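>>> jog_arm(
  plan=[
    [[0.5,0,0,0,0,0],[0.7,0.1,0,0,0,0],[0.7,0.1,0,0,0,0],[0.5,0,0,0,0,0],[0,0,0,0,0,0],[0,0,0,0,0,0]],
  ],
)

```text
time_s: 0.75
position: [0.5579, 0.0959, 0.2311]
tool_rot: [[-0.001, 1.0, -0.0], [1.0, 0.001, -0.0], [-0.0, -0.0, -1.0]]
ft_force: [0.4, -0.0, 0.3]
grip_width: 0.0854
```

```bash
python3 - <<'E'
from h import *
im,d,c=grab('wrist','w1.png')
np.savez('pics/wrist1.npz',im=im,d=d,R=c[1],t=c[2],k=[c[0][x] for x in('fx','fy','cx','cy')])
E
```

```text
(no output)
```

View pics/w1.png

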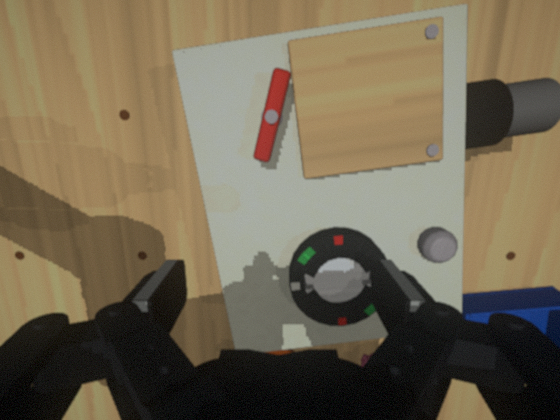

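```bash
python3 - <<'E'
from h import *
def load(n):
    z=np.load(f'pics/{n}.npz'); k=dict(zip(('fx','fy','cx','cy'),z['k'])); return z['im'],z['d'],(k,z['R'],z['t'])
im,d,c=load('wrist1'); P=cloud(c,d)
g=lambda u,v,z:atz(c,u,v,z)
ang=lambda a,b:np.degrees(np.arctan2(*(b-a)[1::-1]))
print('screw',g(271,116,.127),P[116,271])
a=g(261,157,.127);b=g(281,72,.127);print((a+b)/2,ang(a,b),np.linalg.norm(a-b))
hsv=cv2.cvtColor(im,cv2.COLOR_RGB2HSV).astype(int)
m=((hsv[...,0]<5)|(hsv[...,0]>175))&(hsv[...,1]>150)&(P[...,2]>.123); m[200:]=False
q=P[m]; ctr,cov=q[:,:2].mean(0),np.cov(q[:,:2].T); w,v=np.linalg.eigh(cov);print('bar',ctr,q[:,2].mean(),np.degrees(np.arctan2(v[1,1],v[0,1])))
A=g(175,52,.1);B=g(467,6,.1);C=g(233,350,.1);print(A,B,ang(A,B),ang(C,A),np.linalg.norm(A-B))
h=[g(u,v,.108) for u,v in((290,41),(441,17),(442,159),(305,178))];print('hatch',np.mean(h,0),ang(h[0],h[1]),ang(h[3],h[2]),ang(h[3],h[0]),ang(h[2],h[1]))
a,b=g(306,256,.12),g(371,310,.12);print('green',a,b,(a+b)/2,ang(a,b))
E
```

```text
screw [0.5511845  0.17114686 0.127     ] [0.55120876 0.17111941 0.12803859]
[0.5509173  0.17115198 0.127     ] 75.81816294171016 0.06370165525751849
bar [0.55165959 0.17264939] 0.1267871784777561 75.54718811476504
[0.47388869 0.22094756 0.1       ] [0.70264089 0.25320015 0.1       ] 8.025436994256667 97.12123871107522 0.23101471376269875
hatch [0.63028634 0.18186336 0.108     ] 8.141723389374192 7.989093778787468 97.49896558315292 98.44779500090847
green [0.58122949 0.05288083 0.12      ] [ 0.64307009 -0.00150456  0.12      ] [0.61214979 0.02568813 0.12      ] -41.32984210510531
```

>>> jog_arm(
  plan=[
    [[0.6,-0.17,0,0,0,0],[0.7,0,0,0,0,0],[0.58,0,0,0,0,0.5],[0,0,0.4,0,0,0.7],[0,0,0.6,0,0,0.47],[0,0,0.6,0,0,0],[0,0,0.3,0,0,0],[0,0,0,0,0,0],[0,0,0,0,0,0]],
  ],
)

```text
time_s: 1.7
position: [0.5517, 0.1708, 0.1562]
tool_rot: [[0.248, 0.969, 0.001], [0.969, -0.248, 0.0], [0.0, 0.001, -1.0]]
ft_force: [-0.8, -0.3, 0.2]
grip_width: 0.0851
```

```bash
python3 - <<'E'
from h import *
im,d,c=grab('side','s2.png'); cv2.imwrite('pics/s2c.png',cv2.resize(im[150:300,140:320,::-1],None,fx=4,fy=4,interpolation=2))
E
```

```text
(no output)
```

View pics/s2c.png

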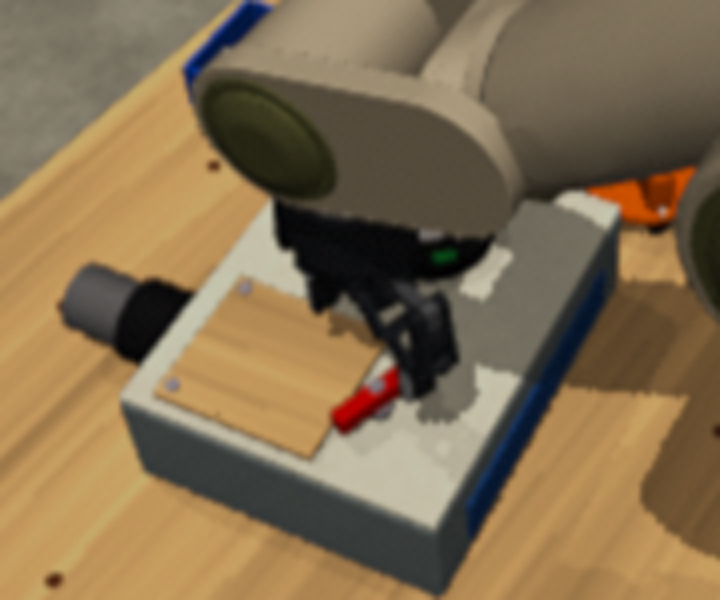

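>>> jog_arm(
  plan=[
    [[0,0,0.5,0,0,0],[0,0,0.4,0,0,0],[0,0,0.2,0,0,0],[0,0,0,0,0,0]],
  ],
)

```text
time_s: 2.15
position: [0.5512, 0.1711, 0.1113]
tool_rot: [[0.248, 0.969, -0.0], [0.969, -0.248, -0.0], [-0.0, -0.0, -1.0]]
ft_force: [-0.3, 0.0, 0.1]
grip_width: 0.0854
```

>>> jog_arm(
  plan=[
    [[0,0,0,0,0,0],[0,0,0,0,0,0],[0,0,0,0,0,0],[0,0,0,0,0,0],[0,0,0,0,0,0],[0,0,0,0,0,0],[0,0,0,0,0,0]],
  ],
  grip=-1,
  squeeze=20,
)

```text
time_s: 2.85
position: [0.5523, 0.171, 0.1118]
tool_rot: [[0.248, 0.969, 0.003], [0.969, -0.248, -0.0], [0.001, 0.003, -1.0]]
ft_force: [5.5, -0.9, 0.5]
grip_width: 0.0133
```

>>> jog_arm(
  plan=[
    [[0,0,0,0,0,0.5],[0,0,0,0,0,0.9],[0,0,0,0,0,0.9],[0,0,0,0,0,0.9],[0,0,0,0,0,0.9],[0,0,0,0,0,0.9],[0,0,0,0,0,0.9],[0,0,0,0,0,0.9],[0,0,0,0,0,0.7],[0,0,0,0,0,0.4]],
  ],
)

```text
time_s: 3.85
position: [0.5531, 0.1703, 0.1118]
tool_rot: [[0.991, 0.131, 0.005], [0.131, -0.991, -0.001], [0.004, 0.002, -1.0]]
ft_force: [8.8, -4.1, -1.7]
grip_width: 0.013
```

>>> jog_arm(
  plan=[
    [[0,0,0,0,0,0],[0,0,0,0,0,0],[0,0,0,0,0,0]],
  ],
)

```text
time_s: 4.15
position: [0.5531, 0.1703, 0.1118]
tool_rot: [[0.991, 0.135, 0.004], [0.135, -0.991, -0.001], [0.004, 0.002, -1.0]]
ft_force: [8.6, -5.2, -0.4]
grip_width: 0.0132
```

>>> jog_arm(
  plan=[
    [[0,0,0,0,0,0],[0,0,0,0,0,0],[0,0,0,0,0,0],[0,0,0,0,0,0],[0,0,-0.5,0,0,0],[0,0,-0.9,0,0,0],[0,0,-1,0,0,0],[0,0,-0.6,0,0,0],[0,0,0,0,0,0]],
  ],
  grip=1,
)

```text
time_s: 5.05
position: [0.5522, 0.1715, 0.235]
tool_rot: [[0.991, 0.135, 0.007], [0.135, -0.991, 0.001], [0.007, 0.0, -1.0]]
ft_force: [-0.6, 0.7, 0.7]
grip_width: 0.0852
```

```bash
python3 - <<'E'
from h import *
im,d,c=grab('scene','s3.png'); cv2.imwrite('pics/s3c.png',cv2.resize(im[170:290,250:390,::-1],None,fx=5,fy=5,interpolation=2))
im,d,c=grab('wrist','w3.png');print(env.observe()['q'])
E
```

```text
[5.51555384e+00 2.45529937e+01 6.99257706e+01 4.09456655e-03
 8.55362818e+01 8.77567799e+01]
```

View pics/s3c.png

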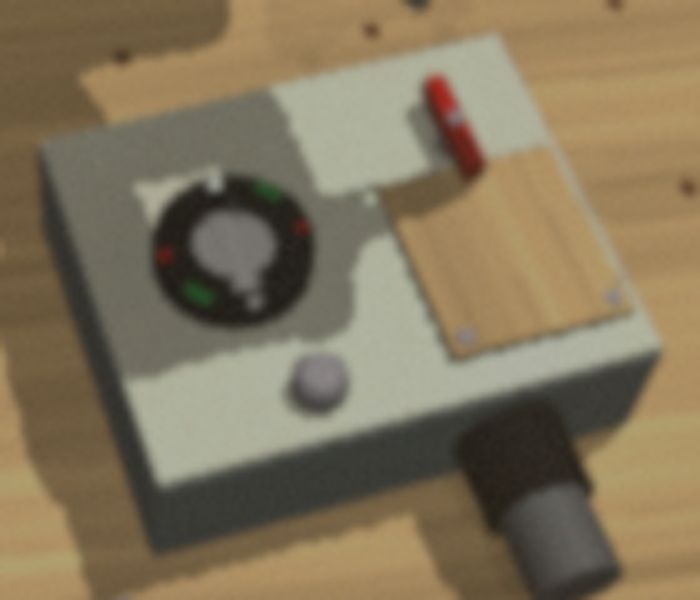

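View pics/w3.png

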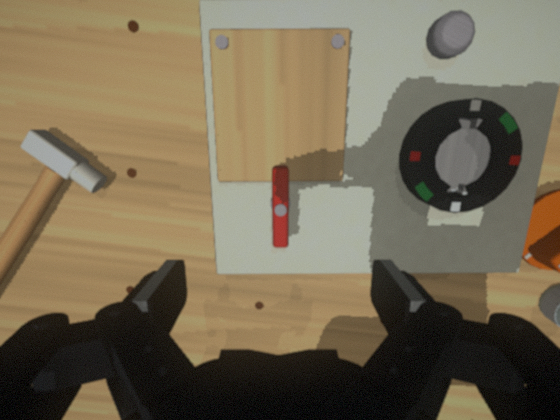

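>>> jog_arm(
  plan=[
    [[0,0.6,-0.2,0,0,0],[-0.1,1,-0.2,0,0,0],[-0.1,1,0,0,0,0],[-0.1,1,0,0,0,0],[-0.1,1,0,0,0,0],[-0.1,1,0,0,0,0],[-0.1,1,0,0,0,0],[-0.1,1,0,0,0,0],[-0.1,1,0,0,0,0],[-0.1,1,0,0,0,0]],
  ],
)

```text
time_s: 6.15
position: [0.5667, -0.2155, 0.2455]
tool_rot: [[0.991, 0.135, -0.003], [0.135, -0.991, 0.002], [-0.002, -0.002, -1.0]]
ft_force: [0.4, -0.5, -0.0]
grip_width: 0.0855
```

>>> jog_arm(
  plan=[
    [[0,0.7,0,0,0,0],[0,0.2,0,0,0,0],[0,0,0,0,0,0],[0,0,0,0,0,0],[0,0,0,0,0,0]],
  ],
)

```text
time_s: 6.65
position: [0.5722, -0.2483, 0.2473]
tool_rot: [[0.991, 0.136, -0.0], [0.136, -0.991, 0.0], [-0.0, -0.0, -1.0]]
ft_force: [-0.9, -0.9, 0.2]
grip_width: 0.0852
```

```bash
python3 - <<'E'
from h import *
im,d,c=grab('wrist','w4.png')
np.savez('pics/wrist4.npz',im=im,d=d,R=c[1],t=c[2],k=[c[0][x] for x in('fx','fy','cx','cy')])
E
```

```text
(no output)
```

View pics/w4.png

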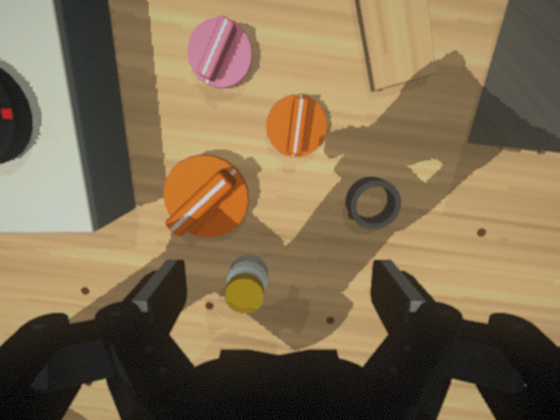

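```bash
python3 - <<'E'
from h import *
def load(n):
    z=np.load(f'pics/{n}.npz'); k=dict(zip(('fx','fy','cx','cy'),z['k'])); return z['im'],z['d'],(k,z['R'],z['t'])
im,d,c=load('wrist4'); P=cloud(c,d)
cv2.imwrite('pics/cap4.png',cv2.resize(im[80:170,250:345,::-1],None,fx=6,fy=6,interpolation=2))
def sub(P,im,zlo,zhi,xy,r):
    m=(P[...,2]>zlo)&(P[...,2]<zhi)&(np.hypot(P[...,0]-xy[0],P[...,1]-xy[1])<r); return P[m]
x0=P[125,310];print(x0)
def an(P,x0,tag):
    q=sub(P,im,.042,.056,x0,.045); 
    r=cv2.minAreaRect(q[:,:2].astype(np.float32)); cv,v=np.linalg.eigh(np.cov(q[:,:2].T)); print(tag,'bar',r,np.median(q[:,2]),q[:,:2].mean(0),np.degrees(np.arctan2(v[1,1],v[0,1])),len(q))
    q=sub(P,im,.015,.030,x0,.055); (cx,cy),rr=cv2.minEnclosingCircle(q[:,:2].astype(np.float32)); print(tag,'disc',cx,cy,rr,np.median(q[:,2]))
an(P,x0,'wrist')
im2,d2,c2=load('scene0'); an(cloud(c2,d2),x0,'scene')
E
```

```text
[ 0.64305246 -0.27414827  0.02083197]
wrist bar ((0.6402031779289246, -0.2587868869304657), (0.05979600176215172, 0.016066160053014755), 1.072771668434143) 0.04734529600918278 [ 0.64095521 -0.25857762] -178.97970777566832 855
wrist disc 0.6403089165687561 -0.2586422860622406 0.03490586206316948 0.021481443651936754
scene bar ((0.6425464749336243, -0.2591162621974945), (0.05906527116894722, 0.016063038259744644), 1.6442046165466309) 0.047412011021035955 [ 0.64451333 -0.25898131] -178.78029926166911 107
scene disc 0.6422992944717407 -0.25954440236091614 0.035676684230566025 0.02195378202130562
```

View pics/cap4.png

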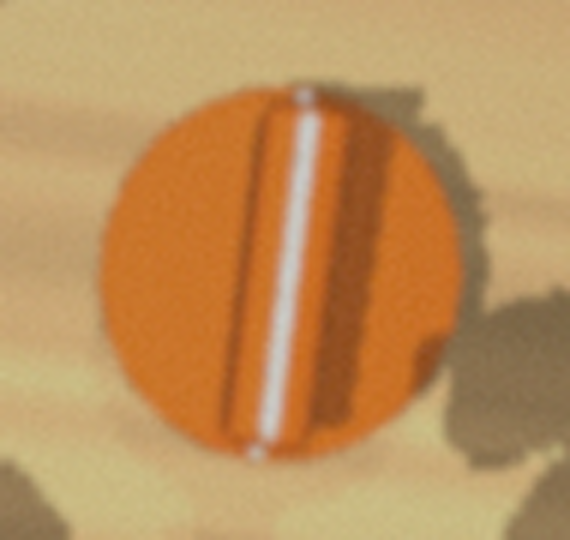

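>>> jog_arm(
  plan=[
    [[0.56,0.2,0.2,0,0,0],[0.6,0.2,0.4,0,0,0],[0.5,0.09,0.6,0,0,0],[0,0,0.8,0,0,0.37],[0,0,0.9,0,0,0.4],[0,0,0.8,0,0,0],[0,0,0.5,0,0,0],[0,0,0,0,0,0],[0,0,0,0,0,0]],
  ],
  grip=-0.1,
)

```text
time_s: 7.6
position: [0.6411, -0.2599, 0.0803]
tool_rot: [[1.0, 0.021, 0.001], [0.021, -1.0, -0.0], [0.001, 0.001, -1.0]]
ft_force: [-0.1, -0.1, 0.4]
grip_width: 0.0386
```

```bash
python3 - <<'E'
from h import *
im,d,c=grab('wrist','w5.png')
s=env.observe();print(s['position'],s['tool_rot'],s['grip_width'])
E
```

```text
[ 0.64133548 -0.26016242  0.08108235] [[ 0.99978905  0.02042036  0.0022039 ]
 [ 0.02042335 -0.99979052 -0.00134573]
 [ 0.00217596  0.00139046 -0.99999667]] 0.03816837378869374
```

View pics/w5.png

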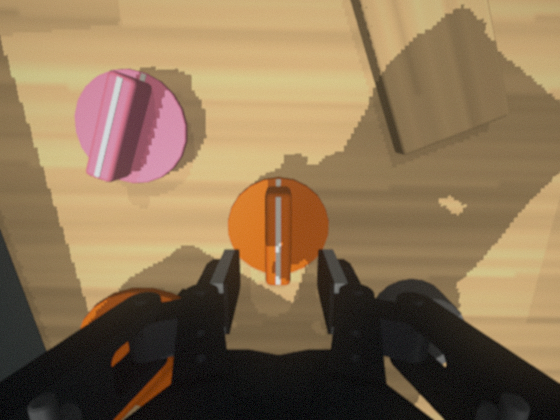

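>>> jog_arm(
  plan=[
    [[0,0.03,0.5,0,0,0],[0,0,0.5,0,0,0],[0,0,0.35,0,0,0],[0,0,0,0,0,0],[0,0,0,0,0,0]],
  ],
)

```text
time_s: 8.15
position: [0.6411, -0.2617, 0.0265]
tool_rot: [[1.0, 0.02, 0.001], [0.02, -1.0, -0.001], [0.001, 0.001, -1.0]]
ft_force: [0.7, 0.2, -0.7]
grip_width: 0.0388
```

>>> jog_arm(
  plan=[
    [[0,0,0,0,0,0],[0,0,0,0,0,0],[0,0,0,0,0,0],[0,0,0,0,0,0],[0,0,0,0,0,0],[0,0,0,0,0,0]],
  ],
  grip=-1,
  squeeze=60,
)

```text
time_s: 8.75
position: [0.6412, -0.2616, 0.0267]
tool_rot: [[1.0, 0.02, 0.002], [0.02, -1.0, -0.001], [0.002, 0.001, -1.0]]
ft_force: [0.3, 2.5, 5.9]
grip_width: 0.0145
```

>>> jog_arm(
  plan=[
    [[0,0,-0.3,0,0,0],[0,0,-0.6,0,0,0],[0,0,-1,0,0,0],[0,0,-1,0,0,0],[0,0,-1,0,0,0],[0,0,-0.5,0,0,0],[0,0,0,0,0,0]],
  ],
)

```text
time_s: 9.45
position: [0.6413, -0.262, 0.2054]
tool_rot: [[1.0, 0.02, 0.006], [0.02, -1.0, -0.004], [0.006, 0.004, -1.0]]
ft_force: [0.1, -0.6, -1.7]
grip_width: 0.0146
```

>>> jog_arm(
  plan=[
    [[-0.2,-0.4,0,0,0,0],[-0.3,-0.8,0,0,0,0],[-0.3,-0.9,0,0,0,0],[-0.3,-1,0,0,0,0],[-0.3,-1,0,0,0,0],[-0.3,-1,0,0,0,0],[-0.3,-1,0,0,0,0],[-0.3,-0.7,0,0,0,0],[-0.1,-0.46,0,0,0,-0.44],[0,0,0,0,0,0]],
  ],
)

```text
time_s: 10.45
position: [0.5374, 0.0291, 0.2001]
tool_rot: [[0.996, 0.09, -0.003], [0.09, -0.996, 0.001], [-0.003, -0.001, -1.0]]
ft_force: [-0.4, 0.1, -1.8]
grip_width: 0.0147
```

>>> jog_arm(
  plan=[
    [[0,0,0,0,0,0],[0,0,0,0,0,0],[0,0,0,0,0,0]],
  ],
)

```text
time_s: 10.75
position: [0.539, 0.0261, 0.2009]
tool_rot: [[0.996, 0.084, -0.001], [0.084, -0.996, -0.0], [-0.001, -0.0, -1.0]]
ft_force: [0.5, 0.1, -2.2]
grip_width: 0.0149
```

```bash
python3 - <<'E'
from h import *
im,d,c=grab('wrist','w6.png')
np.savez('pics/wrist6.npz',im=im,d=d,R=c[1],t=c[2],k=[c[0][x] for x in('fx','fy','cx','cy')])
s=env.observe();print(s['position'],s['tool_rot'],s['grip_width'],s['q'])
E
```

```text
[0.53901407 0.02618647 0.20094739] [[ 9.96450715e-01  8.41759746e-02 -6.15418085e-04]
 [ 8.41760037e-02 -9.96450902e-01  2.14542724e-05]
 [-6.11427972e-04 -7.31815601e-05 -9.99999810e-01]] 0.01452580106563034 [-9.79225722e+00  2.21704672e+01  7.90059345e+01 -4.87763532e-03
  7.88585545e+01  7.53800436e+01]
```

View pics/w6.png

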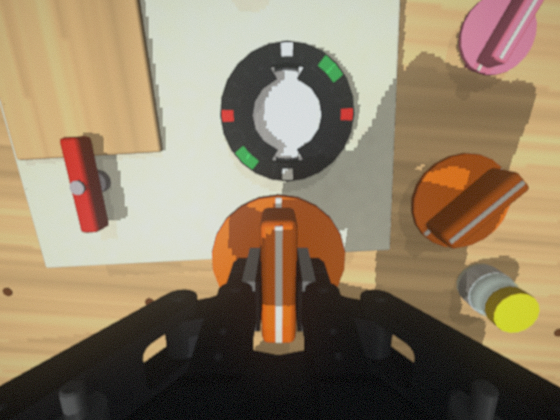

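```bash
python3 - <<'E'
from h import *
z=np.load('pics/wrist6.npz'); im,d=z['im'],z['d']; c=(dict(zip(('fx','fy','cx','cy'),z['k'])),z['R'],z['t'])
P=cloud(c,d); hsv=cv2.cvtColor(im,cv2.COLOR_RGB2HSV).astype(int);H,S,V=hsv[...,0],hsv[...,1],hsv[...,2]
vv,uu=np.mgrid[:420,:560]; roi=(uu>205)&(uu<370)&(vv>30)&(vv<190)
R=np.hypot(P[...,0]-.6124,P[...,1]-.0265)
print('rim z',np.median(P[roi&(R>.03)&(R<.045)][:,2]))
ms={'red':((H<6)|(H>174))&(S>150)&(V>80),'green':(H>50)&(H<90)&(S>120)&(V>50),'white':(V>120)&(S<60)}
cs=[]
for n,m in ms.items():
    k,l,st,ce=cv2.connectedComponentsWithStats((m&roi&(R>.033)&(R<.0455)).astype(np.uint8))
    a=[atz(c,*ce[i],.12)[:2] for i in range(1,k) if st[i,4]>40]; print(n,[list(st[i]) for i in range(1,k) if st[i,4]>40])
    if len(a)==2:
        dlt=a[0]-a[1]; print(n,(a[0]+a[1])/2,np.degrees(np.arctan2(dlt[1],dlt[0]))%180,np.linalg.norm(dlt))
# outer rim circle via dark mask at rim height
m=(roi&(V<60)&(P[...,2]>.115)&(P[...,2]<.125)); q=P[m]; (x,y),r=cv2.minEnclosingCircle(q[:,:2].astype(np.float32));print('rim',x,y,r)
# bar
tcp=np.array([.5390,.0262]); 
b=(P[...,2]>.210)&(P[...,2]<.232)&(np.hypot(P[...,0]-tcp[0],P[...,1]-tcp[1])<.05)&(H<15)&(S>120)
b2=(P[...,2]>.210)&(P[...,2]<.232)&(np.hypot(P[...,0]-tcp[0],P[...,1]-tcp[1])<.045)&(abs(uu-278)<16)
for mm in (b,b2):
    q=P[mm];print('bar',cv2.minAreaRect(q[:,:2].astype(np.float32)),np.median(q[:,2]),q.min(0),q.max(0))
dm=(H>4)&(H<16)&(S>150)&(P[...,2]>.185)&(P[...,2]<.205)&(uu>200)&(uu<360)
q=P[dm];(x,y),r=cv2.minEnclosingCircle(q[:,:2].astype(np.float32));print('disc',x,y,r,np.median(q[:,2]))
# tilt of disc
A=np.c_[q[:,:2]-[x,y],np.ones(len(q))];print('plane',np.linalg.lstsq(A,q[:,2],rcond=None)[0])
E
```

```text
rim z 0.11959353123485583
red [[np.int32(340), np.int32(108), np.int32(13), np.int32(13), np.int32(143)], [np.int32(222), np.int32(110), np.int32(12), np.int32(12), np.int32(127)]]
red [0.61276225 0.02737066] 95.52696399546039 0.0819814120814065
green [[np.int32(319), np.int32(56), np.int32(23), np.int32(26), np.int32(313)], [np.int32(236), np.int32(147), np.int32(22), np.int32(22), np.int32(235)]]
green [0.612806   0.02749331] 140.47348450495724 0.08152793172799006
white [[np.int32(280), np.int32(42), np.int32(14), np.int32(15), np.int32(181)], [np.int32(282), np.int32(168), np.int32(11), np.int32(13), np.int32(113)]]
white [0.61277256 0.02751004] 5.386039528996155 0.08188652563870753
rim 0.6124676465988159 0.027233988046646118 0.04526727646589279
bar ((0.5395191311836243, 0.024978794157505035), (0.05909646674990654, 0.03920449689030647), 26.39388656616211) 0.2215186449198741 [0.50849399 0.00670702 0.2100322 ] [0.56868562 0.04853386 0.23196335]
bar ((0.538684606552124, 0.02726871147751808), (0.059673454612493515, 0.013929838314652443), 4.690143585205078) 0.22176072518348158 [0.50849399 0.01798308 0.2100322 ] [0.56868562 0.03626676 0.22432798]
disc 0.5381044149398804 0.0270965825766325 0.03461281955242157 0.19579117244047486
plane [0.00894475 0.00424337 0.19578186]
```

>>> jog_arm(
  plan=[
    [[0.5,0.05,0,0,0,0],[0.7,0.05,0,0,0,0],[0.45,0.05,0,0,0,0],[0.2,0,0,0,0,-0.09],[0,0,0.4,0,0,0],[0,0,0.5,0,0,0],[0,0,0.3,0,0,0],[0,0,0,0,0,0],[0,0,0,0,0,0]],
  ],
)

```text
time_s: 11.7
position: [0.6133, 0.0272, 0.1539]
tool_rot: [[0.995, 0.099, 0.001], [0.099, -0.995, -0.0], [0.001, 0.0, -1.0]]
ft_force: [0.1, 0.6, -1.7]
grip_width: 0.0146
```

```bash
python3 - <<'E'
from h import *
s=env.observe();print(s['position'],s['tool_rot'],s['ft_force'])
a,d,c=grab('scene');b,d2,c2=grab('side')
x=[cv2.resize(i[r:r+90,q:q+90,::-1],(400,400),interpolation=2) for i,r,q in((a,170,250),(b,150,200))]
w,_,_=grab('wrist','w7.png')
cv2.imwrite('pics/p7.png',np.hstack(x))
E
```

```text
[0.61325249 0.02717117 0.15391461] [[ 9.95078318e-01  9.90901085e-02  5.39201353e-04]
 [ 9.90901807e-02 -9.95078451e-01 -1.08874732e-04]
 [ 5.25759238e-04  1.61768445e-04 -9.99999849e-01]] [ 0.10464915  0.56707967 -1.71675651]
```

View pics/p7.png

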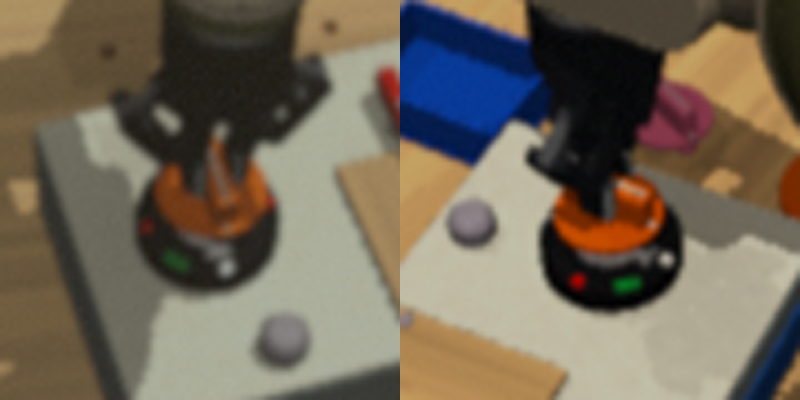

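View pics/w7.png

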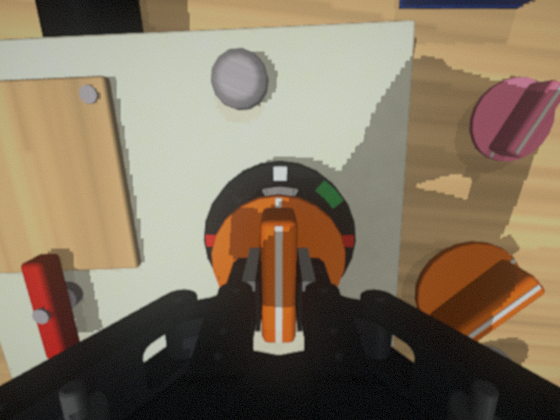

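>>> jog_arm(
  plan=[
    [[0,0,0.15,0,0,0],[0,0,0.15,0,0,0],[0,0,0.1,0,0,0],[0,0,0,0,0,0]],
  ],
)

```text
time_s: 12.25
position: [0.6128, 0.0273, 0.1364]
tool_rot: [[0.995, 0.099, -0.002], [0.099, -0.995, 0.0], [-0.002, -0.0, -1.0]]
ft_force: [-0.3, -1.6, -2.6]
grip_width: 0.0151
```

>>> jog_arm(
  plan=[
    [[0,0,0.1,0,0,0],[0,0,0.05,0,0,0],[0,0,0,0,0,0]],
  ],
)

```text
time_s: 12.55
position: [0.6131, 0.0274, 0.1311]
tool_rot: [[0.995, 0.099, -0.0], [0.099, -0.995, 0.0], [-0.0, -0.0, -1.0]]
ft_force: [-0.4, -0.2, -2.5]
grip_width: 0.0143
```

>>> jog_arm(
  plan=[
    [[0,0,0.05,0,0,0],[0,0,0,0,0,0],[0,0,0,0,0,0]],
  ],
)

```text
time_s: 12.85
position: [0.6132, 0.0275, 0.1306]
tool_rot: [[0.995, 0.099, 0.001], [0.099, -0.995, -0.0], [0.001, 0.0, -1.0]]
ft_force: [-2.7, 0.7, 7.6]
grip_width: 0.0147
```

>>> jog_arm(
  plan=[
    [[0,0,0,0,0,0.4],[0,0,0,0,0,0.7],[0,0,0,0,0,0.7],[0,0,0,0,0,0.7],[0,0,0,0,0,0.7],[0,0,0,0,0,0.7],[0,0,0,0,0,0.7],[0,0,0,0,0,0.4],[0,0,0,0,0,0.25],[0,0,0,0,0,0]],
  ],
)

```text
time_s: 13.85
position: [0.6139, 0.0265, 0.1307]
tool_rot: [[0.772, -0.636, 0.003], [-0.636, -0.772, -0.002], [0.003, -0.0, -1.0]]
ft_force: [-0.5, -3.8, 5.5]
grip_width: 0.0147
```

>>> jog_arm(
  plan=[
    [[0,0,0,0,0,0],[0,0,0,0,0,0],[0,0,0,0,0,0]],
  ],
)

```text
time_s: 14.15
position: [0.6139, 0.0265, 0.1307]
tool_rot: [[0.772, -0.635, 0.003], [-0.635, -0.773, -0.002], [0.003, -0.0, -1.0]]
ft_force: [-0.1, -3.0, 5.7]
grip_width: 0.0148
```

```bash
python3 - <<'E'
from h import *
s=env.observe();print(s['position'],s['tool_rot'],s['ft_force'],s['wrist_torque'],s['grip_width'])
w,d,c=grab('wrist','w8.png')
np.savez('pics/wrist8.npz',im=w,d=d,R=c[1],t=c[2],k=[c[0][x] for x in('fx','fy','cx','cy')])
a,_,_=grab('scene');b,_,_=grab('side')
x=[cv2.resize(i[r:r+90,q:q+90,::-1],(400,400),interpolation=2) for i,r,q in((a,170,250),(b,150,200))]
cv2.imwrite('pics/p8.png',np.hstack(x))
E
```

```text
[0.61385778 0.02651109 0.13068022] [[ 7.72497010e-01 -6.35012237e-01  2.79794970e-03]
 [-6.35009675e-01 -7.72501994e-01 -1.83882975e-03]
 [ 3.32910111e-03 -3.56234647e-04 -9.99994395e-01]] [-0.14176941 -2.95083823  5.70780702] [-0.75909222  0.24809249  0.09167243] 0.014825244497853881
```

View pics/w8.png

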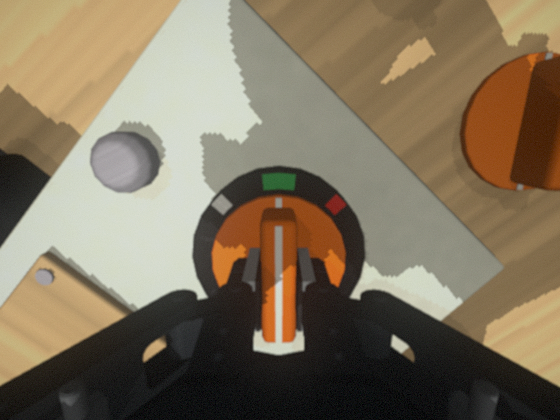

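View pics/p8.png

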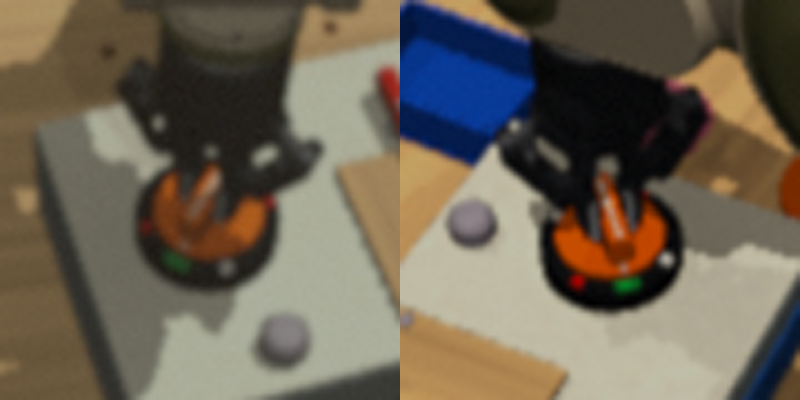

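```bash
python3 - <<'E'
from h import *
z=np.load('pics/wrist8.npz'); im,d=z['im'],z['d']; c=(dict(zip(('fx','fy','cx','cy'),z['k'])),z['R'],z['t'])
P=cloud(c,d); vv,uu=np.mgrid[:420,:560]; hsv=cv2.cvtColor(im,cv2.COLOR_RGB2HSV).astype(int);H,S=hsv[...,0],hsv[...,1]
dm=(H>4)&(H<16)&(S>150)&(P[...,2]>.115)&(P[...,2]<.135)&(uu>190)&(uu<370)
q=P[dm];(x,y),r=cv2.minEnclosingCircle(q[:,:2].astype(np.float32));print('disc',x,y,r,np.median(q[:,2]))
A=np.c_[q[:,:2]-[x,y],np.ones(len(q))];print('plane',np.linalg.lstsq(A,q[:,2],rcond=None)[0])
R=np.hypot(P[...,0]-.6128,P[...,1]-.0275);m=(R>.038)&(R<.045)&(P[...,2]>.11)&(P[...,2]<.13)&(vv<230);print('rim z',np.median(P[m][:,2]))
b=(P[...,2]>.142)&(P[...,2]<.16)&(R<.045)&(abs(uu-278)<16);print(cv2.minAreaRect(P[b][:,:2].astype(np.float32)))
s,_,cs=grab('scene','s9.png');
E
```

```text
disc 0.6059091091156006 0.024027638137340546 0.04367789253592491 0.12557014469268019
plane [ 0.01634511 -0.01126067  0.12522466]
rim z 0.11978220472886615
((0.6132903099060059, 0.027587657794356346), (0.014051046222448349, 0.059851497411727905), 50.94111633300781)
```

View pics/s9.png

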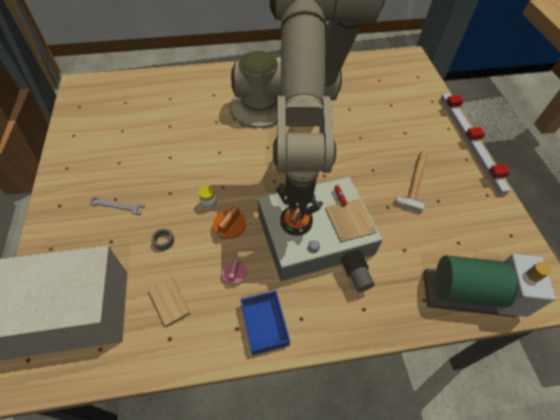

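```bash
python3 -c "
from h import *
print(close_job())"
```

```text
the job is handed in; nothing more can be done
None
```

I turned the turnbutton across the hatch edge, dropped the smaller orange cap into the port and twisted it to the green marks. I handed the job in at about 14.4 s, still gripping the cap at 60 N; no verdict was reported.

- **Turnbutton:** I gripped it on its pivot and turned it 68° clockwise. The wrist picture taken right after release showed the bar parallel to the box's x axis and overlapping the hatch edge. The last scene picture showed it still there.
- **Choosing the cap:** Of the three lookalikes I took the smaller orange one, whose disc measured 70 mm and bar 60 × 16 mm. I left the larger orange one and the pink one alone.
- **Seating:** The cap went in square to the slots, with its centre under 1 mm off the port's by measurement. The disc top came out 5.8 mm above the rim. The disc is 6 mm thick, so the cap is fully down, under about 6 to 8 N of downward push.
- **Twist:** The bar ended about 44.5° clockwise of the white marks, pointing at the middle of the green. Its centre was about 0.5 mm from the port's centre. The rotor angle can't be read directly; with the stated play it should be near 0.68 rad, above the 0.45 needed and well short of the lock.
- **Bystanders:** The last scene picture showed them all where they started.

One check disagreed. A circle fitted to the disc in the last picture gave a 43.7 mm radius instead of 35 mm, probably because other orange pixels were caught in it. I discarded it and used the bar's centre instead.

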